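Set up a slate sample on bearers for core drilling

ROBOT

A 6-joint arm with a two-finger parallel gripper is mounted at the origin on a cart in front of the work surface, level with it; the furniture and walls round the work are solid. World frame = base frame: x ahead of the robot, y to its left, z up, the work surface at z = 0. Lengths are in m, angles in rad, forces in N, time in s.
With the tool pointing down it reaches from about 0.25 to 0.775 m from the base axis. Payload 4 kg.
Tool frame: the origin (TCP) lies at the very end of the fingers, on their centre line; the grasp point (between the pads) lies 19 mm behind it; z points along the fingers, y is the line along which they close (so a half turn about z gives the same grasp; the last joint's range is limited). The gripper opens to 94 mm and grips with 3 to 60 N. Pads are 16 mm wide; open, the fingers measure 119 mm over their backs; the gripper's body (75 mm by 177 mm) begins 78 mm behind the grasp point.
Start: joints at [-1.356, 0.087, 1.371, -0, 1.684, -0.103], TCP at [0.172, -0.522, 0.206] pointing down, gripper open.
Joint ranges: [-3.1, 3.1], [-0.76, 2.03], [0.27, 2.55], [-1.08, 4.22], [0.17, 2.65], [-2.57, 2.57]. Speed limits (rad/s): [2.79, 2.79, 3.14, 3.14, 3.14, 3.14].

INTERFACE

Orientations are given as [roll, pitch, yaw] about the fixed x, y, z axes, in that order (R = Rz(yaw) Ry(pitch) Rx(roll)).
In Python, from bench import robot gives the robot as it stands. The module is installed in compiled form; this text tells all that it offers.
- The arm moves only by the tool move_arm, never from a script. Its argument "deltas" is one flat list of numbers, 7 for each row, row after row: the turn, a rotation vector about the tool's x, y, z in rad, then the shift along the tool's x, y, z in cm, then the closure, from -1 (fully open) to 1 (shut). A call has 1 to 8 rows; each row is the pose to reach, as a shift and turn from the pose commanded when the call began, along the tool's axes at that moment; what a row does not reach only later rows make up. A row lasts 1/10 s, in which the tool goes at most 50 mm and 8.59 degrees, less where a joint would pass 70% of its speed; a pose out of reach is approached as far as the arm can. A call with a gripper value outside its range is refused whole. The fingers move at their own pace and stop on an object; the grip force is fixed at half the most. Time passes only in rows, so rows that repeat a pose let the fingers close. It gives the time, the measured TCP pose, the force, the opening and the grip force at its end, in the units of the state.
- robot.get_obs(): the state, without advancing time (a new reading comes with each control period).
- robot.snapshot(name): name is "side" or "top"; returns a dict with "image" (420x560x3 uint8, red, green, blue), "depth" (420x560 float32, m along the optical axis (not along the pixel's ray), 0 where there is no reading), "fov_y" (degrees; the focal length in pixels is half the picture's height over the tangent of half this angle, whatever the lens; pixels are square), "cx", "cy" (the principal point, pixels), "origin" and "orientation" of the camera in the world. Camera axes: x right, y up, looking along -z (the intrinsics and any distortion apply to the point x, -y, -z); pixel columns grow to the right and rows downward; lengths in m; the calibration is good to about 2 mm. A picture is of the moment at which its call begins.
- robot.close_job(): hands the job in; it is judged then, once.
The state is a dict: "time": time; "joint_positions": joint angles; "qvel": joint speeds; "joint_torque": joint torques, N m; "tool_pos": TCP position; "ee_rot": TCP orientation; "wrist_force": force on the tool from outside, world axes, zero at the start; "wrist_torque": the same for the moment, N m; "width": finger opening in m; "finger_force": force on a finger pad.
Only numpy, scipy, OpenCV 4.12 (cv2) and the standard library are available. Lean on these libraries where they do the work, as an engineer would, in place of code of your own. Each camera call takes 0.05 s, during which the arm holds its last target. There are 200 camera calls.

TASK

Set the slate strip up for drilling on the plywood board: lay the loose wooden bearer on the bare rubber pad, squarely along it, then lay the strip centrally across both bearers, lengthways along the board. Next hold it down with the two rubbing stones on top, one above each bearer and lying the same way as that bearer: the black one above the screwed-down bearer, the red one above the loose bearer; last of all stand the wider core bit upright in the middle of the strip. Leave the slimmer core bit and the tape measure where they stand.

Things in the scene. Friction and masses are not known exactly. Their poses are not given: they have to be found in the camera images.
- drill_board: Fixed plywood board, 130 x 270 mm (x, y), 12 mm thick, lying on the bench. Origin: centre of its underside, on the bench surface; y runs along its length, x across it. The two bearer places are centred 75 mm either side of its centre along y; which end is which changes.
- fixed_bearer: Wooden bearer screwed down near one end of the board (fixed; two steel screw heads on top), 110 mm long (x) x 36 mm wide (y), its top 30 mm above the board because it stands on a 2 mm black rubber pad. Origin: centre of the pad's underside, on the board's top, z = 12 mm. x runs along the bearer, across the board.
- bearer_pad: Bare black rubber pad fixed near the other end of the board, 118 mm (x) x 44 mm (y) x 2 mm thick: the place of the loose bearer. Origin: centre of its underside, on the board's top. x runs along the pad, across the board.
- loose_bearer_mid (a point): Centre of the loose wooden bearer, a plain wooden bar without screws, 110 mm long (x) x 36 mm wide (y) x 28 mm high, 60 to 95 g. x runs along it. Grasp it across its width. On the pad its top is level with that of the fixed bearer, 42 mm above the bench.
- slab_mid (a point): Centre of the slate strip, dark greenish-grey stone, 60 mm wide (x) x 200 mm long (y) x 22 mm thick, about 0.45 to 0.7 kg. y runs along it. Grasp it across its 60 mm width at the middle. Lying on both bearers its top is 64 mm above the bench.
- black_stone_mid (a point): Centre of the black rubbing stone, a worn block 48 mm wide (x) x 150 mm long (y) x 30 mm high, 0.4 to 0.63 kg. y runs along it. Grasp it across its width.
- red_stone_mid (a point): Centre of the red-brown rubbing stone, a worn block 45 mm wide (x) x 100 mm long (y) x 26 mm high, 0.2 to 0.35 kg. y runs along it. Grasp it across its width.
- wide_bit_mid (a point): Wider, darker core bit, standing upright on its round rim: a tube 46 mm in diameter from 0 to 60 mm height, then a 16 mm shank up to 86 mm. This point lies on its axis 43 mm above its foot; z runs up the axis. Grasp the tube from above.
- slim_bit_mid (a point): Slimmer, paler core bit (bystander), 33 mm in diameter, 92 mm high, standing upright. This point lies on its axis 46 mm above its foot.
- tape_mid (a point): Tape measure (bystander), yellow, standing, 38 x 84 mm (x, y), 71 mm high. This point lies at its centre, 35 mm above its foot.
Mind the look-alikes: they are no part of the job. What is shaped like the part that bears wide_bit_mid but purple is not meant. Leave any yellow look-alike of the part that bears loose_bearer_mid alone.

How it is judged:
By the outcome, as a careful person would: the job done as asked, in the order asked, and still so for the second after the job is handed in, with the robot touching nothing.
It also fails if it takes over 131 s, if anything falls off the work surface, if the arm or the gripper's body presses on something with over 40 N, if the wrist force passes 120 N, or if a joint passes its speed limit or range.

## Working session

There is one attempt and no reset: what is moved stays moved. The work goes in short steps, Python scripts to look and compute and a tool call to move; the robot and the scene stay as the last step left them, time stands still between calls to the robot, and variables do not carry over. Pictures are saved under pics/ and viewed, at most 14 in all, crops included, and the job is handed in when it is done.

Besides the shell and the picture viewer there is one more tool, called after "Call:" by a JSON object that holds its "method" and its "body", one argument or row to a line. move_arm: Moves the arm, as the interface text tells. Its arguments: {"type":"object","properties":{"deltas":{"type":"array","items":{"type":"number"}}},"required":["deltas"]}

```bash
mkdir -p pics; ls; cat > h.py <<'E'
from bench import robot
import numpy as np, cv2
from scipy.spatial.transform import Rotation as R
def snap(n,f=None):
    s=robot.snapshot(n)
    if f: cv2.imwrite('pics/'+f+'.png',s['image'][:,:,::-1])
    return s
def camR(s):
    o=np.array(s['orientation'],float)
    if o.shape==(3,3): return o
    return R.from_euler('xyz',o).as_matrix() if o.size==3 else None
def cloud(s):
    f=210/np.tan(np.radians(s['fov_y'])/2); d=s['depth']
    v,u=np.mgrid[0:420,0:560]
    P=np.stack([(u-s['cx'])*d/f,-(v-s['cy'])*d/f,-d],-1)
    return P@camR(s).T+np.array(s['origin'])
E
python3 - <<'E'
from h import *
for n in('top','side'):
    s=snap(n,n+'0'); print({k:v for k,v in s.items() if k not in('image','depth')}, (s['depth']==0).mean())
    np.savez('/tmp/'+n+'0.npz',P=cloud(s),im=s['image'],d=s['depth'])
    P=cloud(s); print(P[100:420:100,80:560:100].round(3).tolist())
print(robot.get_obs())
E
```

```text
pics
{'fov_y': 45.13268101965433, 'cx': 276.1513603902797, 'cy': 211.56146192231213, 'origin': array([0.19102621, 0.01343182, 1.57497335]), 'orientation': array([ 0.20926972, -0.00245157, -1.55444239])} 0.0040178571428571425
[[[0.946, 0.724, -0.114], [0.955, 0.367, -0.119], [0.954, 0.008, -0.104], [1.209, -0.465, -0.646], [1.252, -0.97, -0.722]], [[0.718, 0.931, -0.721], [0.558, 0.323, 0.002], [0.56, 0.003, 0.017], [0.569, -0.317, -0.0], [0.732, -0.905, -0.647]], [[0.259, 0.886, -0.718], [0.243, 0.305, 0.005], [0.248, -0.001, 0.011], [0.253, -0.308, 0.003], [0.289, -0.904, -0.72]], [[-0.162, 0.842, -0.712], [-0.157, 0.415, -0.719], [0.053, 0.002, 0.643], [0.049, -0.182, 0.597], [-0.138, -0.879, -0.729]]]
{'fov_y': 57.768919471935924, 'cx': 280.3614183108029, 'cy': 208.72617075745023, 'origin': array([0.05607091, 0.73651909, 0.56597378]), 'orientation': array([ 1.05556328, -0.02016016, -2.56727817])} 0.053979591836734696
[[[1.199, 0.081, 0.271], [1.226, -0.345, 0.185], [1.553, -1.597, -0.104], [0.641, -1.048, 0.137], [0.118, 0.06, 0.427]], [[1.323, 0.099, -0.105], [0.822, 0.07, 0.037]
[... 302 characters left out ...]
0.128]]]
{'time': 0.1, 'joint_positions': array([-1.35606387e+00,  8.78831621e-02,  1.37208910e+00,  4.47288993e-07,
        1.68359868e+00, -1.03097147e-01]), 'qvel': array([ 0.00103111, -0.0003368 , -0.00250045, -0.00101022, -0.00066861,
       -0.00058847]), 'joint_torque': array([ 3.27247966e-03, -3.41251588e+01, -3.03301227e+01,  7.20498268e-02,
        3.04691086e-02, -9.66441416e-05]), 'tool_pos': array([ 0.17177012, -0.52197223,  0.2044272 ]), 'ee_rot': array([-3.13962491e+00, -2.04037448e-04,  3.17829453e-01]), 'wrist_force': array([ 0.18541553, -0.68968585, -1.12101547]), 'wrist_torque': array([-0.0373853, -0.0332166, -0.0341832]), 'finger_force': 0.0, 'width': 0.09391809569494161}
```

View pics/top0.png

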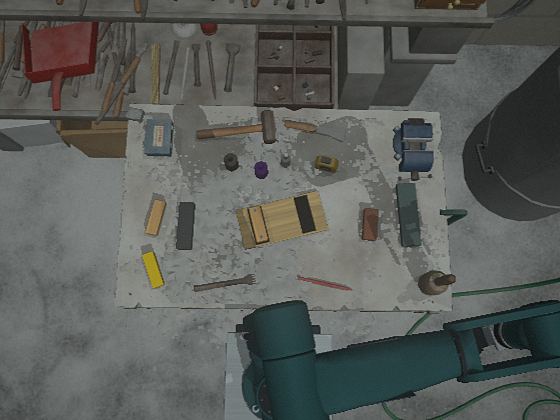

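View pics/side0.png

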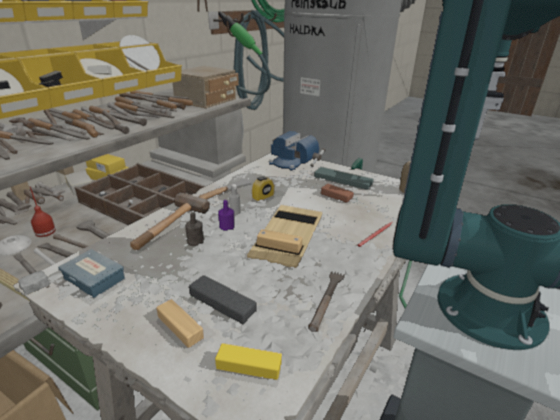

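The top picture shows: loose bearer (156,215), yellow look-alike (152,268), black stone (186,226), board (283,219) with the screwed bearer on the left (257,224) and the pad on the right (305,212), wide bit (230,161), purple look-alike (261,170), slim bit (285,160), tape (326,162), red stone (370,223), slate (408,213). The confusable pairs are loose (156,215) / yellow (152,268) / fixed bearer (257,224), and wide bit (230,161) / purple (261,170) / slim (285,160). I choose the plain wooden bar at (156,215) and the dark bit at (230,161).

```bash
cat >> h.py <<'E'
def rect(P,roi,zl,zh):
    u0,v0,u1,v1=roi; Q=P[v0:v1,u0:u1].reshape(-1,3); Q=Q[(Q[:,2]>zl)&(Q[:,2]<zh)]
    (cx,cy),(w,h),a=cv2.minAreaRect((Q[:,:2]*1000).astype(np.float32))
    if w<h: w,h,a=h,w,a+90
    a=(a+90)%180-90   # direction of long axis, deg in world xy
    return len(Q),np.round([cx,cy,w,h,a],1).tolist(),'med',np.round(np.r_[np.mean(Q[:,:2],0),np.median(Q[:,2])]*1000,1).tolist()
E
python3 - <<'E'
from h import *
z=np.load('/tmp/top0.npz');P=z['P']
T=dict(loose=((138,190,172,245),.02,.034),yellow=((135,245,170,295),.018,.04),black=((172,195,200,255),.022,.036),fixed=((240,195,275,250),.036,.048),board=((230,185,335,255),.008,.05),
red=((355,200,384,245),.018,.032),slab=((392,172,425,252),.015,.03),wide=((215,145,245,178),.045,.1),purple=((248,155,275,185),.045,.1),slim=((276,148,295,172),.045,.11),tape=((310,150,342,178),.05,.09))
for k,(r,a,b) in T.items():
    print(k,rect(P,r,a,b))
im=z['image'] if 'image' in z else z['im']
c=im[135:275,130:430][:,:,::-1]; cv2.imwrite('pics/crop0.png',cv2.resize(c,(800,373),interpolation=cv2.INTER_CUBIC))
# pad: dark pixels on board
g=im.mean(-1);m=np.zeros_like(g,bool);m[190:250,285:330]=g[190:250,285:330]<70
Q=P[m];Q=Q[(Q[:,2]>.005)&(Q[:,2]<.025)];r=cv2.minAreaRect((Q[:,:2]*1000).astype(np.float32));print('pad',len(Q),r,Q.mean(0))
E
```

```text
loose (379, [497.3, 392.4, 109.9, 37.5, -13.3], 'med', [495.9, 392.0, 28.5])
yellow (446, [333.7, 389.1, 109.7, 37.3, 22.3], 'med', [333.2, 388.3, 29.2])
black (680, [472.1, 297.3, 150.0, 48.9, -0.9], 'med', [470.2, 296.9, 30.3])
fixed (374, [479.3, 70.0, 111.3, 35.8, 14.7], 'med', [478.0, 69.5, 42.6])
board (3657, [499.7, -4.2, 333.0, 222.9, -89.1], 'med', [497.1, 2.2, 13.5])
red (420, [486.5, -279.7, 100.3, 45.5, -4.8], 'med', [486.4, -279.1, 26.0])
slab (1167, [520.9, -401.9, 200.5, 63.0, 3.6], 'med', [519.0, -401.2, 22.4])
wide (158, [678.4, 161.4, 43.1, 42.8, -42.4], 'med', [676.2, 160.5, 57.4])
purple (156, [654.3, 66.4, 44.6, 40.9, 1.2], 'med', [651.3, 65.1, 57.7])
slim (86, [685.2, -11.5, 28.5, 27.1, 88.7], 'med', [683.2, -11.2, 63.6])
tape (207, [676.1, -142.7, 61.9, 35.9, 77.0], 'med', [675.5, -141.6, 61.9])
pad 491 ((518.411376953125, -73.154296875), (119.552734375, 43.12516403198242), 14.687739372253418) [ 0.51684447 -0.07338738  0.01481148]
```

View pics/crop0.png

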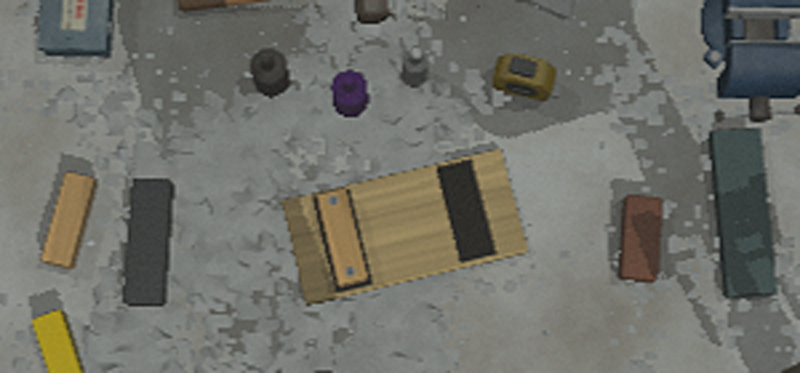

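Crop confirms: plain wood bar at far left, dark wide bit, the purple bit beside it, and screws in the bearer on the left of the board. Sizes and heights all match the descriptions.

```bash
cat >> h.py <<'E'
def plan(*W):
    o=robot.get_obs(); p=np.array(o['tool_pos']); Rc=R.from_euler('xyz',o['ee_rot'])
    print('t',round(o['time'],2),'F',np.round(o['wrist_force'],1),'w',round(o['width'],4),'p',p.round(4),'rot',np.round(o['ee_rot'],3),'q',np.round(o['joint_positions'],2))
    for x,y,z,yaw in W:
        Rg=R.from_euler('xyz',[np.pi,0,yaw]); g=np.array([x,y,z])
        print(np.round((Rc.inv()*Rg).as_rotvec(),3).tolist(), np.round(Rc.inv().apply(g-p)*100,2).tolist(),'rows',round(max(np.linalg.norm(g-p)/.05,(Rc.inv()*Rg).magnitude()/.15),1)); p,Rc=g,Rg
E
python3 -c "
from h import *
plan((.25,-.22,.2,1.25),(.36,.08,.2,2.2),(.497,.392,.10,2.909))"
```

```text
t 0.1 F [ 0.2 -0.7 -1.1] w 0.0939 p [ 0.1718 -0.522   0.2044] rot [-3.14  -0.     0.318] q [-1.36  0.09  1.37  0.    1.68 -0.1 ]
[-0.002, -0.001, -0.932] [16.87, -26.24, 0.5] rows 6.2
[0.0, 0.0, -0.95] [31.94, 0.98, 0.0] rows 6.4
[0.0, 0.0, -0.709] [17.16, 29.44, 10.0] rows 7.1
```

Call:
{"method": "move_arm", "body": {
  "deltas": [0,0,-0.932,16.87,-26.24,0.5,-1,0,0,-0.932,16.87,-26.24,0.5,-1,0,0,-0.932,16.87,-26.24,0.5,-1,0,0,-0.932,16.87,-26.24,0.5,-1,0,0,-0.932,16.87,-26.24,0.5,-1,0,0,-0.932,16.87,-26.24,0.5,-1,0,0,-0.932,16.87,-26.24,0.5,-1,0,0,-0.932,16.87,-26.24,0.5,-1]
}}

```text
time: 0.9
tool_pos: [0.2504, -0.2194, 0.2005]
ee_rot: [3.141, 0.001, 1.252]
wrist_force: [-0.3, -0.9, -0.1]
width: 0.0941
finger_force: 0.0
```

Call:
{"method": "move_arm", "body": {
  "deltas": [0,0,-0.95,31.94,0.98,0,-1,0,0,-0.95,31.94,0.98,0,-1,0,0,-0.95,31.94,0.98,0,-1,0,0,-0.95,31.94,0.98,0,-1,0,0,-0.95,31.94,0.98,0,-1,0,0,-0.95,31.94,0.98,0,-1,0,0,-0.95,31.94,0.98,0,-1,0,0,-0.95,31.94,0.98,0,-1]
}}

```text
time: 1.7
tool_pos: [0.3614, 0.0803, 0.1997]
ee_rot: [-3.14, -0.001, 2.202]
wrist_force: [0.8, 0.5, -0.5]
width: 0.0938
finger_force: 0.0
```

```bash
python3 -c "
from h import *
plan((.497,.392,.10,2.909),(.497,.392,.006,2.909))"
```

```text
t 1.7 F [ 0.8  0.5 -0.5] w 0.0938 p [0.3614 0.0803 0.1997] rot [-3.140e+00 -1.000e-03  2.202e+00] q [ 0.07 -0.32  1.75 -0.    1.72 -0.57]
[-0.001, -0.001, -0.707] [17.16, 29.35, 9.93] rows 7.1
[0.0, 0.0, 0.0] [0.0, -0.0, 9.4] rows 1.9
```

Call:
{"method": "move_arm", "body": {
  "deltas": [0,0,-0.707,17.16,29.35,9.93,-1,0,0,-0.707,17.16,29.35,9.93,-1,0,0,-0.707,17.16,29.35,9.93,-1,0,0,-0.707,17.16,29.35,9.93,-1,0,0,-0.707,17.16,29.35,9.93,-1,0,0,-0.707,17.16,29.35,9.93,-1,0,0,-0.707,17.16,29.35,9.93,-1,0,0,-0.707,17.16,29.35,9.93,-1]
}}

```text
time: 2.5
tool_pos: [0.4982, 0.3911, 0.0946]
ee_rot: [-3.136, -0.005, 2.905]
wrist_force: [0.2, -1.4, -0.9]
width: 0.0938
finger_force: 0.0
```

```bash
python3 - <<'E'
from h import *
snap('side','s1')
plan((.497,.392,.10,2.909),(.497,.392,.005,2.909))
i=cv2.imread('pics/s1.png')[200:420,100:380];cv2.imwrite('pics/s1c.png',cv2.resize(i,None,fx=2.5,fy=2.5))
E
```

```text
t 2.55 F [ 0.2 -0.4  0.4] w 0.0943 p [0.4979 0.3898 0.0963] rot [-3.136 -0.004  2.904] q [ 0.58  0.32  1.32 -0.    1.51 -0.76]
[-0.006, -0.004, -0.005] [0.14, 0.19, -0.37] rows 0.1
[0.0, 0.0, 0.0] [0.0, -0.0, 9.5] rows 1.9
```

View pics/s1c.png

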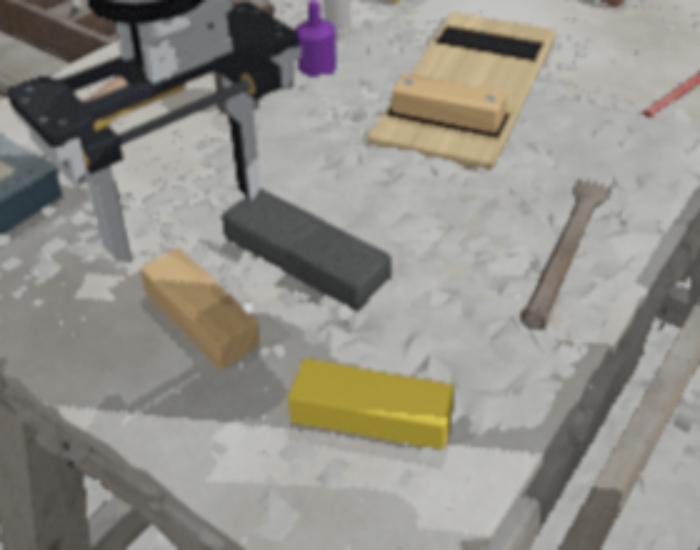

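Side crop: fingers (110,250) and (250,190) are above and straddling the plain wooden bar (200,305). The black stone lies clear of them.

Call:
{"method": "move_arm", "body": {
  "deltas": [0,0,0,0,0,3,-1,0,0,0,0,0,5,-1,0,0,0,0,0,6,-1,0,0,0,0,0,6,-1,0,0,0,0,0,6,-1]
}}

```text
time: 3.05
tool_pos: [0.4977, 0.39, 0.0427]
ee_rot: [3.14, 0.002, 2.905]
wrist_force: [-0.2, 0.1, 1.4]
width: 0.0942
finger_force: 0.0
```

```bash
python3 - <<'E'
from h import *
plan((.497,.392,.005,2.909))
E
```

```text
t 3.05 F [-0.2  0.1  1.4] w 0.0942 p [0.4977 0.39   0.0427] rot [3.140e+00 2.000e-03 2.905e+00] q [ 0.58  0.35  1.39 -0.    1.4  -0.76]
[0.001, 0.002, -0.004] [0.12, 0.18, 3.77] rows 0.8
```

Call:
{"method": "move_arm", "body": {
  "deltas": [0,0,0,0.1,0.18,2,-1,0,0,0,0.1,0.18,3.7,-1,0,0,0,0.1,0.18,3.7,-1,0,0,0,0.1,0.18,3.7,1,0,0,0,0.1,0.18,3.7,1,0,0,0,0.1,0.18,3.7,1,0,0,0,0.1,0.18,3.7,1,0,0,0,0.1,0.18,3.7,1]
}}

```text
time: 3.85
tool_pos: [0.4963, 0.3931, 0.0047]
ee_rot: [3.141, 0.001, 2.907]
wrist_force: [-0.1, -0.5, -0.5]
width: 0.0576
finger_force: 0.0
```

Call:
{"method": "move_arm", "body": {
  "deltas": [0,0,0,0,0,0,1,0,0,0,0,0,0,1,0,0,0,0,0,-3,1,0,0,0,0,0,-7,1,0,0,0,0,0,-10,1,0,0,0,0,0,-10,1]
}}

```text
time: 4.45
tool_pos: [0.4988, 0.3948, 0.1104]
ee_rot: [3.134, 0.008, 2.907]
wrist_force: [-0.3, 0.9, 0.0]
width: 0.0358
finger_force: 29.9
```

```bash
python3 - <<'E'
from h import *
plan((.5,.16,.12,3.15),(.518,-.0735,.08,3.4),(.518,-.0735,.019,3.4))
E
```

```text
t 4.45 F [-0.3  0.9  0. ] w 0.0358 p [0.4988 0.3948 0.1104] rot [3.134 0.008 2.907] q [ 0.58  0.3   1.31 -0.    1.52 -0.76]
[0.007, 0.009, -0.243] [-5.58, -22.8, -1.1] rows 4.7
[0.0, 0.0, -0.25] [-1.6, -23.36, 4.0] rows 4.8
[0.0, 0.0, 0.0] [0.0, -0.0, 6.1] rows 1.2
```

Call:
{"method": "move_arm", "body": {
  "deltas": [0,0,-0.24,-5.58,-22.8,-1.1,1,0,0,-0.24,-5.58,-22.8,-1.1,1,0,0,-0.24,-5.58,-22.8,-1.1,1,0,0,-0.24,-5.58,-22.8,-1.1,1,0,0,-0.24,-5.58,-22.8,-1.1,1,0,0,-0.24,-5.58,-22.8,-1.1,1]
}}

```text
time: 5.05
tool_pos: [0.4965, 0.1541, 0.1137]
ee_rot: [-3.139, -0.002, 3.141]
wrist_force: [0.0, 0.3, -1.0]
width: 0.0358
finger_force: 29.9
```

Call:
{"method": "move_arm", "body": {
  "deltas": [0,0,-0.25,-1.5,-23.4,4.0,1,0,0,-0.25,-1.5,-23.4,4.0,1,0,0,-0.25,-1.5,-23.4,4.0,1,0,0,-0.25,-1.5,-23.4,4.0,1,0,0,-0.25,-1.5,-23.4,4.0,1,0,0,-0.25,-1.5,-23.4,4.0,1,0,0,-0.25,-1.5,-23.4,4.0,1,0,0,-0.25,-1.5,-23.4,4.0,1]
}}

```text
time: 5.85
tool_pos: [0.5134, -0.0741, 0.0746]
ee_rot: [3.14, -0.001, -2.885]
wrist_force: [1.4, -0.4, -0.4]
width: 0.0355
finger_force: 29.9
```

```bash
python3 - <<'E'
from h import *
plan((.5173,-.0737,.019,3.4))
E
```

```text
t 5.85 F [ 1.4 -0.4 -0.4] w 0.0355 p [ 0.5134 -0.0741  0.0746] rot [ 3.140e+00 -1.000e-03 -2.885e+00] q [-0.25  0.08  1.64  0.    1.42 -2.08]
[0.001, -0.001, -0.002] [-0.4, -0.06, 5.56] rows 1.1
```

Call:
{"method": "move_arm", "body": {
  "deltas": [0,0,0,-0.4,-0.06,2,1,0,0,0,-0.4,-0.06,4,1,0,0,0,-0.4,-0.06,5,1,0,0,0,-0.4,-0.06,5.2,1,0,0,0,-0.4,-0.06,5.2,1,0,0,0,-0.4,-0.06,5.2,1]
}}

```text
time: 6.45
tool_pos: [0.5182, -0.0728, 0.028]
ee_rot: [3.141, 0.002, -2.882]
wrist_force: [-8.9, 3.0, 19.9]
width: 0.0359
finger_force: 30.0
```

```bash
python3 - <<'E'
from h import *
plan((.5173,-.0737,.019,3.4))
E
```

```text
t 6.45 F [-8.9  3.  19.9] w 0.0359 p [ 0.5182 -0.0728  0.028 ] rot [ 3.141e+00  2.000e-03 -2.882e+00] q [-0.25  0.13  1.68  0.    1.32 -2.08]
[0.0, 0.002, 0.001] [0.12, -0.06, 0.9] rows 0.2
```

```bash
python3 - <<'E'
from h import *
s=snap('side');i=s['image'][180:300,210:370,::-1];cv2.imwrite('pics/s2c.png',cv2.resize(i,None,fx=5,fy=5,interpolation=cv2.INTER_CUBIC))
plan((.5173,-.0737,.019,3.4))
E
```

```text
t 6.5 F [-7.5  2.1 18.4] w 0.0358 p [ 0.5183 -0.0728  0.028 ] rot [ 3.141e+00  2.000e-03 -2.882e+00] q [-0.25  0.13  1.68  0.    1.32 -2.08]
[0.0, 0.002, 0.001] [0.12, -0.06, 0.9] rows 0.2
```

View pics/s2c.png

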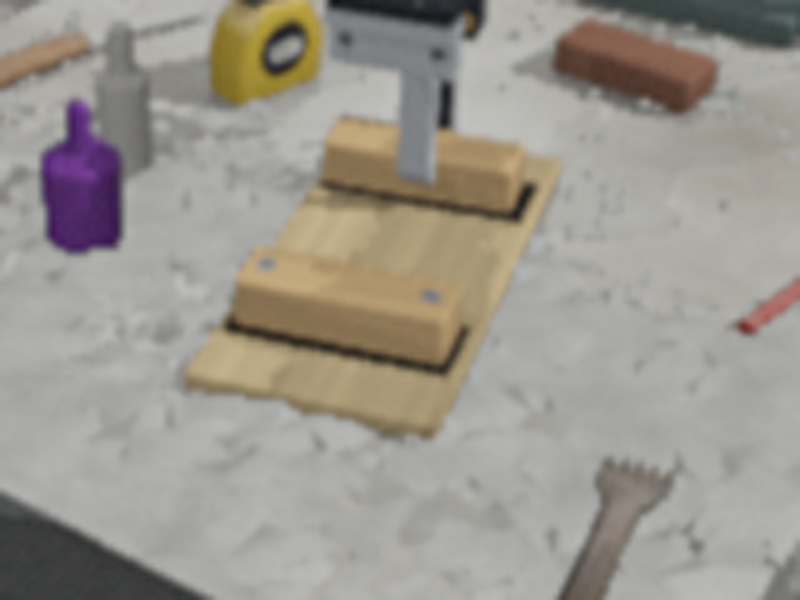

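The bearer lies flat on the pad with a black margin around it. The grip was only completed during the lift, hence the extra height. Releasing.

Call:
{"method": "move_arm", "body": {
  "deltas": [0,0,0,0,0,-0.3,1,0,0,0,0,0,-0.3,1,0,0,0,0,0,-0.3,-1,0,0,0,0,0,-0.3,-1,0,0,0,0,0,-0.3,-1,0,0,0,0,0,-0.3,-1,0,0,0,0,0,-2,-1,0,0,0,0,0,-5,-1]
}}

```text
time: 7.3
tool_pos: [0.5151, -0.0748, 0.0706]
ee_rot: [3.138, -0.006, -2.887]
wrist_force: [-0.3, -0.2, -0.4]
width: 0.0802
finger_force: 0.0
```

```bash
python3 - <<'E'
from h import *
plan((.50,-.25,.16,3.3),(.520,-.402,.08,3.204))
E
```

```text
t 7.3 F [-0.3 -0.2 -0.4] w 0.0802 p [ 0.5151 -0.0748  0.0706] rot [ 3.138 -0.006 -2.887] q [-0.25  0.09  1.64 -0.    1.42 -2.08]
[0.003, -0.006, 0.097] [5.94, -16.54, -8.96] rows 3.9
[0.0, -0.0, 0.096] [0.42, -15.33, 8.0] rows 3.5
```

Call:
{"method": "move_arm", "body": {
  "deltas": [0,0,0,0,0,-6,-1,0,0,0.097,5.94,-16.54,-8.96,-1,0,0,0.097,5.94,-16.54,-8.96,-1,0,0,0.097,5.94,-16.54,-8.96,-1,0,0,0.097,5.94,-16.54,-8.96,-1,0,0,0.097,5.94,-16.54,-8.96,-1]
}}

```text
time: 7.9
tool_pos: [0.5014, -0.2545, 0.1635]
ee_rot: [-3.139, 0.001, -2.989]
wrist_force: [0.0, 0.1, 0.5]
width: 0.0944
finger_force: 0.0
```

Call:
{"method": "move_arm", "body": {
  "deltas": [0,0,0.096,0.42,-15.3,8.0,-1,0,0,0.096,0.42,-15.3,8.0,-1,0,0,0.096,0.42,-15.3,8.0,-1,0,0,0.096,0.42,-15.3,8.0,-1,0,0,0.096,0.42,-15.3,8.0,-1,0,0,0.096,0.42,-15.3,8.0,-1,0,0,0.096,0.42,-15.3,8.0,-1]
}}

```text
time: 8.6
tool_pos: [0.5225, -0.4006, 0.0839]
ee_rot: [-3.141, 0.001, -3.078]
wrist_force: [0.5, 0.4, 0.2]
width: 0.094
finger_force: 0.0
```

```bash
python3 - <<'E'
from h import *
s=snap('top');P=cloud(s)
for k,(r,a,b) in dict(fixed=((240,195,275,250),.036,.048),loose=((288,185,320,245),.036,.048)).items(): print(k,rect(P,r,a,b))
plan((.520,-.402,.004,3.204))
E
```

```text
fixed (367, [478.5, 69.9, 109.6, 35.8, 14.7], 'med', [478.6, 70.0, 42.7])
loose (372, [520.7, -72.9, 109.6, 36.0, 15.3], 'med', [519.2, -73.0, 42.5])
t 8.65 F [ 0.1 -0.4 -0.3] w 0.094 p [ 0.5226 -0.4007  0.0843] rot [-3.141e+00  2.000e-03 -3.078e+00] q [-0.74  0.37  1.27  0.    1.5  -2.38]
[-0.001, 0.002, 0.002] [0.28, -0.1, 8.03] rows 1.6
```

Call:
{"method": "move_arm", "body": {
  "deltas": [0,0,0,0.28,-0.1,3,-1,0,0,0,0.28,-0.1,6,-1,0,0,0,0.28,-0.1,7.5,-1,0,0,0,0.28,-0.1,7.9,-1,0,0,0,0.28,-0.1,7.9,1,0,0,0,0.28,-0.1,7.9,1,0,0,0,0.28,-0.1,7.9,1,0,0,0,0.28,-0.1,7.9,1]
}}

```text
time: 9.45
tool_pos: [0.5197, -0.4039, 0.0053]
ee_rot: [-3.14, 0.002, -3.079]
wrist_force: [-0.4, -0.4, 0.5]
width: 0.0657
finger_force: 0.0
```

Call:
{"method": "move_arm", "body": {
  "deltas": [0,0,0,0,0,0,1,0,0,0,0,0,0,1,0,0,0,0,0,0,1,0,0,0,0,0,0,1,0,0,0,0,0,0,1]
}}

```text
time: 9.95
tool_pos: [0.5194, -0.4029, 0.0049]
ee_rot: [3.141, 0.001, -3.079]
wrist_force: [-0.9, 3.5, 6.0]
width: 0.0597
finger_force: 30.0
```

Call:
{"method": "move_arm", "body": {
  "deltas": [0,0,0,0,0,-1,1,0,0,0,0,0,-3,1,0,0,0,0,0,-6,1,0,0,0,0,0,-9,1,0,0,0,0,0,-12,1,0,0,0,0,0,-14,1,0,0,0,0,0,-14,1]
}}

```text
time: 10.65
tool_pos: [0.52, -0.4049, 0.147]
ee_rot: [-3.136, 0.004, -3.08]
wrist_force: [0.7, -1.1, -4.9]
width: 0.0597
finger_force: 30.0
```

```bash
python3 - <<'E'
from h import *
plan((.51,-.2,.15,2.5),(.499,-.0015,.10,1.829))
E
```

```text
t 10.65 F [ 0.7 -1.1 -4.9] w 0.0597 p [ 0.52   -0.4049  0.147 ] rot [-3.136  0.004 -3.08 ] q [-0.75  0.34  1.18 -0.    1.61 -2.38]
[-0.004, 0.005, 0.703] [-0.27, 20.51, -0.41] rows 4.7
[0.0, -0.0, 0.671] [12.76, 15.24, 5.0] rows 4.5
```

Call:
{"method": "move_arm", "body": {
  "deltas": [0,0,0.07,0,2,-0.4,1,0,0,0.175,0,5,-0.4,1,0,0,0.28,0,8,-0.4,1,0,0,0.385,0,11,-0.4,1,0,0,0.49,-0.2,14,-0.4,1,0,0,0.6,-0.27,17,-0.4,1,0,0,0.703,-0.27,20.5,-0.4,1,0,0,0.703,-0.27,20.5,-0.4,1]
}}

```text
time: 11.45
tool_pos: [0.5073, -0.1938, 0.1448]
ee_rot: [3.141, -0.007, 2.504]
wrist_force: [-1.1, -1.4, -5.9]
width: 0.0598
finger_force: 30.0
```

Call:
{"method": "move_arm", "body": {
  "deltas": [0,0,0.1,1.9,2.3,0,1,0,0,0.2,3.8,4.6,1,1,0,0,0.3,5.7,6.9,2,1,0,0,0.4,7.6,9.2,3,1,0,0,0.5,9.5,11.4,4,1,0,0,0.6,11.4,13.7,4.5,1,0,0,0.67,12.75,15.2,5,1,0,0,0.67,12.75,15.2,5,1]
}}

```text
time: 12.25
tool_pos: [0.4954, 0.0015, 0.0945]
ee_rot: [-3.136, -0.003, 1.834]
wrist_force: [-0.4, -1.7, -6.5]
width: 0.06
finger_force: 30.0
```

```bash
python3 - <<'E'
from h import *
plan((.499,-.0015,.05,1.829))
E
```

```text
t 12.25 F [-0.4 -1.7 -6.5] w 0.06 p [0.4954 0.0015 0.0945] rot [-3.136e+00 -3.000e-03  1.834e+00] q [-0.11  0.02  1.66  0.    1.46 -0.37]
[-0.005, -0.003, 0.005] [-0.4, 0.29, 4.45] rows 0.9
```

Call:
{"method": "move_arm", "body": {
  "deltas": [0,0,0,-0.4,0.29,1.5,1,0,0,0,-0.4,0.29,3,1,0,0,0,-0.4,0.29,3.8,1,0,0,0,-0.4,0.29,3.8,1,0,0,0,-0.4,0.29,3.8,1,0,0,0,-0.4,0.29,3.8,1]
}}

```text
time: 12.85
tool_pos: [0.5021, -0.004, 0.0606]
ee_rot: [3.14, 0.001, 1.831]
wrist_force: [0.4, -0.2, -5.0]
width: 0.0598
finger_force: 30.0
```

```bash
python3 - <<'E'
from h import *
plan((.499,-.0015,.047,1.829))
s=snap('side','s3');i=s['image'][180:300,210:370,::-1];cv2.imwrite('pics/s3c.png',cv2.resize(i,None,fx=5,fy=5,interpolation=cv2.INTER_CUBIC))
E
```

```text
t 12.85 F [ 0.4 -0.2 -5. ] w 0.0598 p [ 0.5021 -0.004   0.0606] rot [3.140e+00 1.000e-03 1.831e+00] q [-0.12  0.06  1.7  -0.    1.39 -0.38]
[0.001, 0.001, 0.002] [0.32, -0.24, 1.36] rows 0.3
```

View pics/s3c.png

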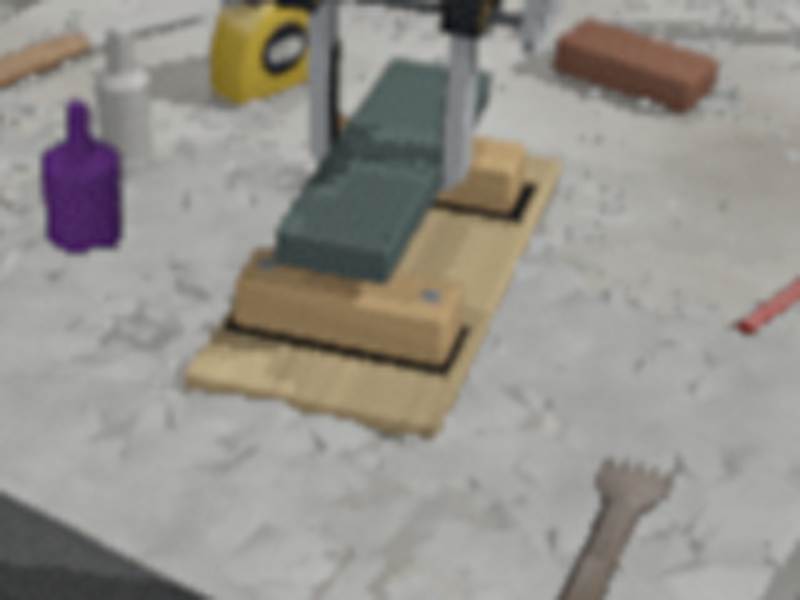

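The strip hangs level above both bearers, its near end over the screwed bearer (335,270), roughly centred.

Call:
{"method": "move_arm", "body": {
  "deltas": [0,0,0,0.3,-0.24,0.5,1,0,0,0,0.3,-0.24,0.9,1,0,0,0,0.3,-0.24,0.9,1,0,0,0,0.3,-0.24,0.9,1,0,0,0,0.3,-0.24,0.9,1]
}}

```text
time: 13.4
tool_pos: [0.4985, -0.0013, 0.0509]
ee_rot: [3.141, 0.0, 1.831]
wrist_force: [-0.0, 0.3, -5.2]
width: 0.0597
finger_force: 30.0
```

```bash
python3 - <<'E'
from h import *
plan((.499,-.0015,.047,1.829))
E
```

```text
t 13.4 F [-0.   0.3 -5.2] w 0.0597 p [ 0.4985 -0.0013  0.0509] rot [3.141 0.    1.831] q [-0.12  0.06  1.72 -0.    1.37 -0.38]
[0.0, 0.0, 0.002] [-0.04, 0.04, 0.39] rows 0.1
```

Call:
{"method": "move_arm", "body": {
  "deltas": [0,0,0,0,0.04,0.2,1,0,0,0,0,0.04,0.35,1,0,0,0,0,0.04,0.4,1,0,0,0,0,0.04,0.4,1]
}}

```text
time: 13.8
tool_pos: [0.4988, -0.0012, 0.0469]
ee_rot: [3.141, 0.0, 1.831]
wrist_force: [-0.2, -1.0, -4.4]
width: 0.0597
finger_force: 30.0
```

Call:
{"method": "move_arm", "body": {
  "deltas": [0,0,0,0,0,0.08,1,0,0,0,0,0,0.08,1,0,0,0,0,0,0.08,-1,0,0,0,0,0,0.08,-1,0,0,0,0,0,0.08,-1,0,0,0,0,0,0.08,-1,0,0,0,0,0,-2,-1,0,0,0,0,0,-6,-1]
}}

```text
time: 14.6
tool_pos: [0.496, -0.0009, 0.1038]
ee_rot: [-3.134, -0.003, 1.831]
wrist_force: [0.8, 0.7, 0.7]
width: 0.094
finger_force: 0.0
```

```bash
python3 - <<'E'
from h import *
plan((.49,.16,.15,2.5),(.472,.297,.10,3.126))
E
```

```text
t 14.6 F [0.8 0.7 0.7] w 0.094 p [ 0.496  -0.0009  0.1038] rot [-3.134e+00 -3.000e-03  1.831e+00] q [-0.12  0.02  1.65 -0.    1.49 -0.38]
[-0.006, -0.005, -0.669] [15.72, 3.52, -4.6] rows 4.5
[-0.0, 0.0, -0.626] [9.64, 9.9, 5.0] rows 4.2
```

Call:
{"method": "move_arm", "body": {
  "deltas": [0,0,0,0,0,-4,-1,0,0,-0.669,15.7,3.5,-4.6,-1,0,0,-0.669,15.7,3.5,-4.6,-1,0,0,-0.669,15.7,3.5,-4.6,-1,0,0,-0.669,15.7,3.5,-4.6,-1,0,0,-0.669,15.7,3.5,-4.6,-1,0,0,-0.669,15.7,3.5,-4.6,-1]
}}

```text
time: 15.3
tool_pos: [0.4921, 0.1603, 0.1527]
ee_rot: [-3.142, 0.0, 2.501]
wrist_force: [-0.7, -0.6, -0.5]
width: 0.094
finger_force: 0.0
```

Call:
{"method": "move_arm", "body": {
  "deltas": [0,0,-0.626,9.6,9.9,5,-1,0,0,-0.626,9.6,9.9,5,-1,0,0,-0.626,9.6,9.9,5,-1,0,0,-0.626,9.6,9.9,5,-1,0,0,-0.626,9.6,9.9,5,-1,0,0,-0.626,9.6,9.9,5,-1,0,0,-0.626,9.6,9.9,5,-1,0,0,-0.626,9.6,9.9,5,-1]
}}

```text
time: 16.1
tool_pos: [0.4752, 0.2955, 0.1034]
ee_rot: [3.141, 0.001, 3.122]
wrist_force: [0.2, -0.6, -0.3]
width: 0.0938
finger_force: 0.0
```

```bash
python3 - <<'E'
from h import *
s=snap('top','t4');P=cloud(s)
print(rect(P,(235,180,335,255),.055,.075))
plan((.472,.297,.005,3.126))
E
```

```text
(1274, [491.7, -5.0, 199.6, 77.3, -74.6], 'med', [498.3, -2.3, 64.6])
t 16.15 F [ 0.4 -0.  -0.4] w 0.0939 p [0.4752 0.2956 0.1033] rot [3.141e+00 1.000e-03 3.123e+00] q [ 0.46  0.15  1.51 -0.    1.49 -1.1 ]
[0.0, 0.001, -0.003] [0.33, 0.13, 9.83] rows 2.0
```

Call:
{"method": "move_arm", "body": {
  "deltas": [0,0,0,0.3,0.13,4,-1,0,0,0,0.3,0.13,7,-1,0,0,0,0.3,0.13,9,-1,0,0,0,0.3,0.13,9.75,-1,0,0,0,0.3,0.13,9.75,-1,0,0,0,0.3,0.13,9.75,1,0,0,0,0.3,0.13,9.75,1,0,0,0,0.3,0.13,9.75,1]
}}

```text
time: 16.95
tool_pos: [0.4726, 0.2981, 0.0068]
ee_rot: [3.14, 0.003, 3.126]
wrist_force: [0.0, -0.3, -0.2]
width: 0.0734
finger_force: 0.0
```

Call:
{"method": "move_arm", "body": {
  "deltas": [0,0,0,0,0,0,1,0,0,0,0,0,0,1,0,0,0,0,0,0,1,0,0,0,0,0,0,1,0,0,0,0,0,0,1,0,0,0,0,0,0,1]
}}

```text
time: 17.55
tool_pos: [0.4716, 0.2978, 0.0054]
ee_rot: [3.141, 0.0, 3.126]
wrist_force: [-0.2, 0.2, 1.0]
width: 0.0478
finger_force: 30.0
```

Call:
{"method": "move_arm", "body": {
  "deltas": [0,0,0,0,0,-1,1,0,0,0,0,0,-3,1,0,0,0,0,0,-6,1,0,0,0,0,0,-9,1,0,0,0,0,0,-12,1,0,0,0,0,0,-14,1,0,0,0,0,0,-14,1]
}}

```text
time: 18.25
tool_pos: [0.4731, 0.2984, 0.1487]
ee_rot: [3.139, 0.006, 3.126]
wrist_force: [0.0, 1.0, -3.9]
width: 0.0478
finger_force: 30.0
```

```bash
python3 - <<'E'
from h import *
plan((.479,.0702,.11,3.403))
E
```

```text
t 18.25 F [ 0.   1.  -3.9] w 0.0478 p [0.4731 0.2984 0.1487] rot [3.139 0.006 3.126] q [ 0.46  0.12  1.45 -0.    1.57 -1.09]
[0.002, 0.006, -0.277] [-0.93, -22.81, 3.82] rows 4.6
```

Call:
{"method": "move_arm", "body": {
  "deltas": [0,0,-0.03,0,-2,0,1,0,0,-0.07,0,-5,0,1,0,0,-0.11,-0.2,-9,0.5,1,0,0,-0.16,-0.5,-13,1.5,1,0,0,-0.2,-0.7,-17,2.5,1,0,0,-0.25,-0.9,-20.5,3.5,1,0,0,-0.277,-0.93,-22.8,3.8,1,0,0,-0.277,-0.93,-22.8,3.8,1]
}}

```text
time: 19.05
tool_pos: [0.475, 0.0665, 0.104]
ee_rot: [-3.141, -0.007, -2.884]
wrist_force: [0.1, -1.0, -3.9]
width: 0.048
finger_force: 30.0
```

Call:
{"method": "move_arm", "body": {
  "deltas": [0,0,0,0,0,1,1,0,0,0,0,0,2,1,0,0,0,0,0,2.5,1,0,0,0,0,0,2.5,1,0,0,0,0,0,2.5,1,0,0,0,0,0,2.5,1]
}}

```text
time: 19.65
tool_pos: [0.4776, 0.0699, 0.0827]
ee_rot: [-3.141, 0.001, -2.88]
wrist_force: [-0.4, 0.5, -4.0]
width: 0.0477
finger_force: 30.0
```

```bash
python3 - <<'E'
from h import *
plan((.479,.0702,.0694,3.403))
E
```

```text
t 19.65 F [-0.4  0.5 -4. ] w 0.0477 p [0.4776 0.0699 0.0827] rot [-3.141e+00  1.000e-03 -2.880e+00] q [ 0.03 -0.    1.71 -0.    1.43 -1.8 ]
[-0.0, 0.001, 0.0] [-0.14, -0.01, 1.33] rows 0.3
```

Call:
{"method": "move_arm", "body": {
  "deltas": [0,0,0,-0.1,0,0.6,1,0,0,0,-0.1,0,1.0,1,0,0,0,-0.1,0,1.2,1,0,0,0,-0.1,0,1.3,1,0,0,0,-0.1,0,1.3,1]
}}

```text
time: 20.15
tool_pos: [0.4782, 0.0698, 0.0694]
ee_rot: [-3.142, 0.0, -2.88]
wrist_force: [0.1, 0.4, -3.1]
width: 0.0481
finger_force: 30.0
```

Call:
{"method": "move_arm", "body": {
  "deltas": [0,0,0,0,0,0.05,1,0,0,0,0,0,0.05,1]
}}

```text
time: 20.35
tool_pos: [0.4783, 0.0698, 0.0694]
ee_rot: [-3.141, 0.0, -2.88]
wrist_force: [-2.4, -0.4, 0.6]
width: 0.0476
finger_force: 30.0
```

Contact at the expected height, so I release it.

Call:
{"method": "move_arm", "body": {
  "deltas": [0,0,0,0,0,0,-1,0,0,0,0,0,0,-1,0,0,0,0,0,0,-1,0,0,0,0,0,0,-1,0,0,0,0,0,0,-1,0,0,0,0,0,-2,-1,0,0,0,0,0,-5,-1,0,0,0,0,0,-9,-1]
}}

```text
time: 21.15
tool_pos: [0.4768, 0.0698, 0.1577]
ee_rot: [3.141, -0.004, -2.88]
wrist_force: [0.5, -0.1, 0.5]
width: 0.0937
finger_force: 0.0
```

```bash
python3 - <<'E'
from h import *
plan((.485,-.10,.16,3.2),(.4865,-.2797,.10,3.058))
E
```

```text
t 21.15 F [ 0.5 -0.1  0.5] w 0.0937 p [0.4768 0.0698 0.1577] rot [ 3.141 -0.004 -2.88 ] q [ 0.03 -0.05  1.6  -0.    1.59 -1.8 ]
[0.001, -0.005, 0.203] [3.59, -16.61, -0.23] rows 3.4
[0.0, -0.0, 0.142] [0.9, -17.95, 6.0] rows 3.8
```

Call:
{"method": "move_arm", "body": {
  "deltas": [0,0,0.203,3.6,-16.6,-0.3,-1,0,0,0.203,3.6,-16.6,-0.3,-1,0,0,0.203,3.6,-16.6,-0.3,-1,0,0,0.203,3.6,-16.6,-0.3,-1,0,0,0.203,3.6,-16.6,-0.3,-1]
}}

```text
time: 21.65
tool_pos: [0.4863, -0.1025, 0.1617]
ee_rot: [-3.141, -0.0, -3.088]
wrist_force: [-0.1, -0.1, 0.5]
width: 0.0937
finger_force: 0.0
```

Call:
{"method": "move_arm", "body": {
  "deltas": [0,0,0.142,0.9,-17.95,6,-1,0,0,0.142,0.9,-17.95,6,-1,0,0,0.142,0.9,-17.95,6,-1,0,0,0.142,0.9,-17.95,6,-1,0,0,0.142,0.9,-17.95,6,-1,0,0,0.142,0.9,-17.95,6,-1,0,0,0.142,0.9,-17.95,6,-1,0,0,0.142,0.9,-17.95,6,-1]
}}

```text
time: 22.45
tool_pos: [0.4886, -0.278, 0.1028]
ee_rot: [-3.141, 0.002, 3.06]
wrist_force: [0.3, -0.2, -0.3]
width: 0.094
finger_force: 0.0
```

```bash
python3 - <<'E'
from h import *
s=snap('top','t5');P=cloud(s)
print('black',rect(P,(220,170,335,265),.086,.105))
plan((.4865,-.2797,.005,3.058))
E
```

```text
black (782, [478.9, 70.0, 150.1, 47.7, 14.9], 'med', [477.4, 69.5, 94.9])
t 22.5 F [-0.1  1.4  0.2] w 0.0945 p [ 0.4885 -0.2782  0.1028] rot [-3.141e+00  1.000e-03  3.060e+00] q [-0.62  0.16  1.5   0.    1.48 -2.11]
[-0.001, 0.001, 0.002] [0.2, -0.16, 9.78] rows 2.0
```

Black stone is placed precisely. Now the red one.

Call:
{"method": "move_arm", "body": {
  "deltas": [0,0,0,0.2,-0.16,4,-1,0,0,0,0.2,-0.16,7,-1,0,0,0,0.2,-0.16,9,-1,0,0,0,0.2,-0.16,9.75,-1,0,0,0,0.2,-0.16,9.75,-1,0,0,0,0.2,-0.16,9.75,1,0,0,0,0.2,-0.16,9.75,1,0,0,0,0.2,-0.16,9.75,1]
}}

```text
time: 23.3
tool_pos: [0.4866, -0.2816, 0.0059]
ee_rot: [-3.14, 0.003, 3.058]
wrist_force: [0.3, 0.1, -0.2]
width: 0.0737
finger_force: 0.0
```

Call:
{"method": "move_arm", "body": {
  "deltas": [0,0,0,0,0,0,1,0,0,0,0,0,0,1,0,0,0,0,0,0,1,0,0,0,0,0,0,1,0,0,0,0,0,0,1,0,0,0,0,0,0,1,0,0,0,0,0,0,1]
}}

```text
time: 24.0
tool_pos: [0.4857, -0.2808, 0.0043]
ee_rot: [3.141, -0.0, 3.058]
wrist_force: [-0.2, 1.1, 1.4]
width: 0.0445
finger_force: 30.0
```

Call:
{"method": "move_arm", "body": {
  "deltas": [0,0,0,0,0,-1,1,0,0,0,0,0,-3,1,0,0,0,0,0,-6,1,0,0,0,0,0,-9,1,0,0,0,0,0,-12,1,0,0,0,0,0,-14,1,0,0,0,0,0,-14,1]
}}

```text
time: 24.7
tool_pos: [0.4872, -0.2824, 0.1483]
ee_rot: [-3.137, 0.006, 3.058]
wrist_force: [0.7, -0.4, -3.0]
width: 0.0449
finger_force: 30.0
```

```bash
python3 - <<'E'
from h import *
plan((.5185,-.0735,.11,3.403))
E
```

```text
t 24.7 F [ 0.7 -0.4 -3. ] w 0.0449 p [ 0.4872 -0.2824  0.1483] rot [-3.137  0.006  3.058] q [-0.63  0.13  1.44 -0.    1.57 -2.11]
[-0.005, 0.005, -0.345] [-1.34, 21.1, 3.75] rows 4.3
```

Call:
{"method": "move_arm", "body": {
  "deltas": [0,0,-0.04,0,2,0,1,0,0,-0.1,0,5,0,1,0,0,-0.16,-0.3,9,0.5,1,0,0,-0.22,-0.6,13,1.5,1,0,0,-0.28,-0.9,17,2.5,1,0,0,-0.33,-1.2,20,3.5,1,0,0,-0.345,-1.34,21.1,3.75,1,0,0,-0.345,-1.34,21.1,3.75,1]
}}

```text
time: 25.5
tool_pos: [0.5155, -0.0706, 0.1047]
ee_rot: [3.14, -0.004, -2.878]
wrist_force: [-0.2, -0.7, -3.6]
width: 0.0446
finger_force: 30.0
```

Call:
{"method": "move_arm", "body": {
  "deltas": [0,0,0,0,0,1,1,0,0,0,0,0,2,1,0,0,0,0,0,2.5,1,0,0,0,0,0,2.5,1,0,0,0,0,0,2.5,1,0,0,0,0,0,2.5,1]
}}

```text
time: 26.1
tool_pos: [0.517, -0.0723, 0.0822]
ee_rot: [-3.141, 0.001, -2.881]
wrist_force: [0.3, -0.3, -2.7]
width: 0.0449
finger_force: 30.0
```

```bash
python3 - <<'E'
from h import *
plan((.5185,-.0735,.0685,3.403))
E
```

```text
t 26.1 F [ 0.3 -0.3 -2.7] w 0.0449 p [ 0.517  -0.0723  0.0822] rot [-3.141e+00  1.000e-03 -2.881e+00] q [-0.25  0.08  1.62 -0.    1.43 -2.08]
[-0.001, 0.001, -0.001] [-0.11, -0.15, 1.37] rows 0.3
```

Call:
{"method": "move_arm", "body": {
  "deltas": [0,0,0,-0.1,-0.13,0.6,1,0,0,0,-0.1,-0.13,1.0,1,0,0,0,-0.1,-0.13,1.25,1,0,0,0,-0.1,-0.13,1.35,1,0,0,0,-0.1,-0.13,1.4,1,0,0,0,-0.1,-0.13,1.4,1]
}}

```text
time: 26.7
tool_pos: [0.5179, -0.0728, 0.0683]
ee_rot: [-3.142, -0.0, -2.88]
wrist_force: [-2.5, -0.0, 2.2]
width: 0.0447
finger_force: 30.0
```

Contact made at the expected height, so I release it.

Call:
{"method": "move_arm", "body": {
  "deltas": [0,0,0,0,0,0,-1,0,0,0,0,0,0,-1,0,0,0,0,0,0,-1,0,0,0,0,0,0,-1,0,0,0,0,0,0,-1,0,0,0,0,0,-2,-1,0,0,0,0,0,-5,-1,0,0,0,0,0,-9,-1]
}}

```text
time: 27.5
tool_pos: [0.5166, -0.0725, 0.1566]
ee_rot: [3.139, -0.004, -2.88]
wrist_force: [0.3, 0.0, 0.3]
width: 0.0938
finger_force: 0.0
```

```bash
python3 - <<'E'
from h import *
plan((.50,.05,.20,2.6),(.60,.18,.20,1.829),(.677,.161,.14,1.829))
z=np.load('/tmp/top0.npz');P=z['P'][140:180,210:245].reshape(-1,3)
for a,b in((.053,.066),(.078,.1),(.01,.05)):
    Q=P[(P[:,2]>a)&(P[:,2]<b)]; print(a,len(Q),cv2.minEnclosingCircle((Q[:,:2]*1000).astype(np.float32)),Q.mean(0).round(4),Q.min(0).round(4),Q.max(0).round(4))
E
```

```text
t 27.5 F [0.3 0.  0.3] w 0.0938 p [ 0.5166 -0.0725  0.1566] rot [ 3.139 -0.004 -2.88 ] q [-0.25  0.04  1.51 -0.    1.59 -2.08]
[0.001, -0.005, 0.803] [-1.54, 12.27, -4.32] rows 5.4
[0.0, -0.0, 0.771] [-1.87, 16.29, 0.0] rows 5.1
[0.0, 0.0, 0.0] [-3.8, 6.96, 6.0] rows 2.0
0.053 94 ((678.8324584960938, 160.4446258544922), 22.0427303314209) [0.6765 0.1602 0.0579] [0.6588 0.1403 0.053 ] [0.697  0.1814 0.0655]
0.078 19 ((678.5374755859375, 161.65634155273438), 7.653537273406982) [0.6778 0.1613 0.0849] [0.6714 0.1542 0.0791] [0.6843 0.1667 0.0916]
0.01 117 ((689.6185302734375, 166.0246124267578), 74.84693145751953) [0.6573 0.1588 0.0224] [0.6256 0.1198 0.01  ] [0.7534 0.2268 0.0497]
```

Call:
{"method": "move_arm", "body": {
  "deltas": [0,0,0.803,-1.54,12.27,-4.3,-1,0,0,0.803,-1.54,12.27,-4.3,-1,0,0,0.803,-1.54,12.27,-4.3,-1,0,0,0.803,-1.54,12.27,-4.3,-1,0,0,0.803,-1.54,12.27,-4.3,-1,0,0,0.803,-1.54,12.27,-4.3,-1,0,0,0.803,-1.54,12.27,-4.3,-1]
}}

```text
time: 28.2
tool_pos: [0.5012, 0.0499, 0.2008]
ee_rot: [3.142, 0.0, 2.6]
wrist_force: [-0.2, -0.6, -0.9]
width: 0.094
finger_force: 0.0
```

Call:
{"method": "move_arm", "body": {
  "deltas": [0,0,0.771,-1.87,16.3,0,-1,0,0,0.771,-1.87,16.3,0,-1,0,0,0.771,-1.87,16.3,0,-1,0,0,0.771,-1.87,16.3,0,-1,0,0,0.771,-1.87,16.3,0,-1,0,0,0.771,-1.87,16.3,0,-1,0,0,0.771,-1.87,16.3,0,-1,0,0,0.771,-1.87,16.3,0,-1]
}}

```text
time: 29.0
tool_pos: [0.6011, 0.1792, 0.201]
ee_rot: [3.141, 0.0, 1.831]
wrist_force: [0.2, 0.1, 0.3]
width: 0.094
finger_force: 0.0
```

```bash
python3 - <<'E'
from h import *
s=snap('top','t6');P=cloud(s)
print('red',rect(P,(275,170,345,265),.084,.105))
print('black',rect(P,(220,195,275,265),.086,.105))
plan((.678,.161,.13,1.829))
E
```

```text
red (466, [518.6, -72.7, 99.6, 45.2, 15.3], 'med', [517.4, -72.5, 90.3])
black (768, [478.9, 69.9, 149.0, 47.6, 14.8], 'med', [478.0, 69.7, 94.6])
t 29.05 F [0.  0.2 0.3] w 0.0939 p [0.6011 0.1791 0.201 ] rot [3.141 0.    1.83 ] q [ 0.2   0.26  1.18 -0.    1.7  -0.06]
[0.0, 0.0, 0.001] [-3.72, 6.97, 7.11] rows 2.1
```

Call:
{"method": "move_arm", "body": {
  "deltas": [0,0,0,-1.8,3.5,3,-1,0,0,0,-3.7,7,7,-1,0,0,0,-3.7,7,7,-1,0,0,0,-3.7,7,7,-1,0,0,0,-3.7,7,7,-1,0,0,0,-3.7,7,7,-1]
}}

```text
time: 29.65
tool_pos: [0.6787, 0.1624, 0.1342]
ee_rot: [3.137, 0.0, 1.83]
wrist_force: [0.7, 1.0, 0.5]
width: 0.0942
finger_force: 0.0
```

```bash
python3 - <<'E'
from h import *
s=snap('side');i=s['image'][120:270,130:330,::-1];cv2.imwrite('pics/s7c.png',cv2.resize(i,None,fx=4,fy=4,interpolation=cv2.INTER_CUBIC))
plan((.678,.161,.026,1.829))
E
```

```text
t 29.7 F [-0.8  0.6  0.3] w 0.0939 p [0.6787 0.1624 0.1342] rot [3.137 0.    1.83 ] q [ 0.15  0.44  1.08  0.    1.62 -0.11]
[0.005, 0.0, 0.001] [-0.12, -0.15, 10.82] rows 2.2
```

View pics/s7c.png

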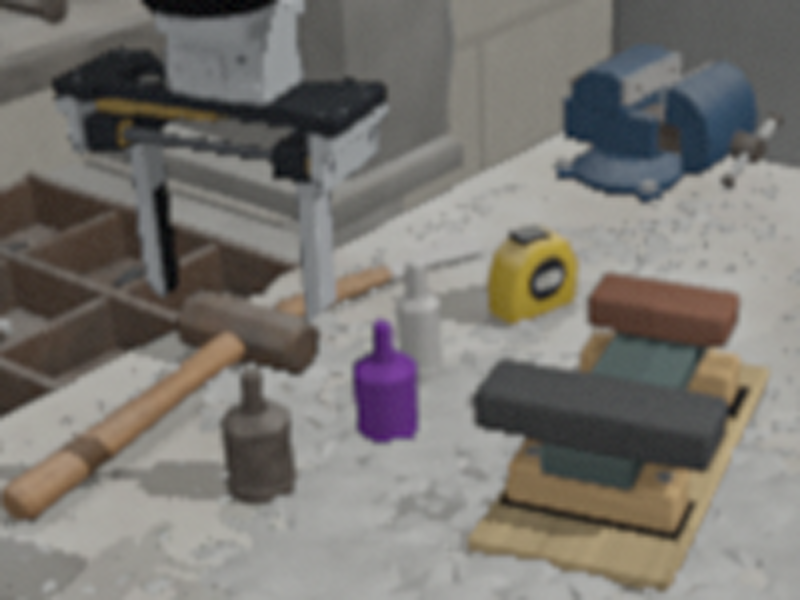

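The stones sit neatly (black (600,410), red (665,310)). The gripper is above the dark wide bit (258,445), and the hammer behind leaves room.

Call:
{"method": "move_arm", "body": {
  "deltas": [0,0,0,-0.1,-0.12,3,-1,0,0,0,-0.1,-0.12,5,-1,0,0,0,-0.1,-0.12,7,-1,0,0,0,-0.1,-0.12,9,-1,0,0,0,-0.1,-0.12,10.5,-1,0,0,0,-0.1,-0.12,10.8,-1,0,0,0,-0.1,-0.12,10.8,-1,0,0,0,-0.1,-0.12,10.8,-1]
}}

```text
time: 30.5
tool_pos: [0.6784, 0.1607, 0.0245]
ee_rot: [3.139, 0.0, 1.829]
wrist_force: [0.3, 1.4, -0.3]
width: 0.0938
finger_force: 0.0
```

Call:
{"method": "move_arm", "body": {
  "deltas": [0,0,0,0,0,0,1,0,0,0,0,0,0,1,0,0,0,0,0,0,1,0,0,0,0,0,0,1,0,0,0,0,0,0,1,0,0,0,0,0,0,1,0,0,0,0,0,0,1,0,0,0,0,0,0,1]
}}

```text
time: 31.3
tool_pos: [0.6776, 0.1605, 0.0227]
ee_rot: [3.141, 0.0, 1.829]
wrist_force: [1.2, 0.0, -0.2]
width: 0.0435
finger_force: 30.0
```

Call:
{"method": "move_arm", "body": {
  "deltas": [0,0,0,0,0,0,1,0,0,0,0,0,0,1,0,0,0,0,0,0,1]
}}

```text
time: 31.6
tool_pos: [0.6775, 0.1605, 0.0227]
ee_rot: [3.142, 0.0, 1.829]
wrist_force: [0.6, -0.1, -0.5]
width: 0.0433
finger_force: 30.0
```

Call:
{"method": "move_arm", "body": {
  "deltas": [0,0,0,0,0,-1,1,0,0,0,0,0,-3,1,0,0,0,0,0,-6,1,0,0,0,0,0,-9,1,0,0,0,0,0,-12,1,0,0,0,0,0,-15,1,0,0,0,0,0,-15,1,0,0,0,0,0,-15,1]
}}

```text
time: 32.4
tool_pos: [0.6775, 0.1605, 0.1732]
ee_rot: [3.141, 0.0, 1.829]
wrist_force: [0.6, 0.6, -2.7]
width: 0.0437
finger_force: 30.0
```

```bash
python3 - <<'E'
from h import *
s=snap('side');i=s['image'][40:240,100:300,::-1];cv2.imwrite('pics/s8c.png',cv2.resize(i,None,fx=3,fy=3,interpolation=cv2.INTER_CUBIC))
np.savez('/tmp/s8.npz',P=cloud(s))
plan((.57,.08,.2,1.829),(.4984,-.0019,.15,1.829))
E
```

```text
t 32.45 F [-0.4 -0.9 -2.3] w 0.0436 p [0.6767 0.1604 0.1711] rot [-3.139 -0.     1.829] q [ 0.15  0.43  1.02 -0.    1.69 -0.11]
[-0.003, -0.0, -0.0] [-5.05, -12.37, -2.86] rows 2.7
[0.0, 0.0, 0.0] [-6.09, -9.01, 5.0] rows 2.4
```

View pics/s8c.png

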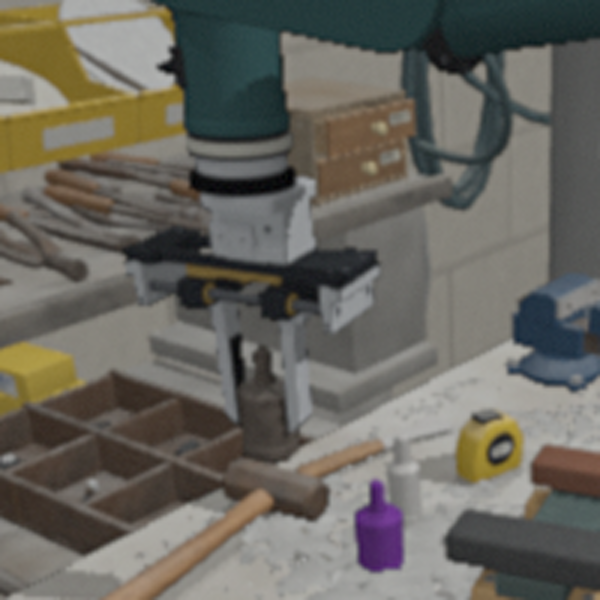

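The bit hangs upright between the fingers (270,405).

Call:
{"method": "move_arm", "body": {
  "deltas": [0,0,0,-0.5,-1.2,-1,1,0,0,0,-1.5,-3.7,-2,1,0,0,0,-2.5,-6.2,-2.8,1,0,0,0,-3.5,-8.7,-2.8,1,0,0,0,-4.5,-11,-2.8,1,0,0,0,-5.05,-12.4,-2.8,1,0,0,0,-5.05,-12.4,-2.8,1]
}}

```text
time: 33.15
tool_pos: [0.568, 0.0786, 0.2001]
ee_rot: [-3.139, 0.0, 1.827]
wrist_force: [0.0, 0.2, -1.1]
width: 0.0438
finger_force: 30.0
```

Call:
{"method": "move_arm", "body": {
  "deltas": [0,0,0,-0.8,-1.3,0.5,1,0,0,0,-2.2,-3.3,1,1,0,0,0,-3.6,-5.3,2,1,0,0,0,-5,-7.4,3,1,0,0,0,-6.1,-9,4,1,0,0,0,-6.1,-9,4.5,1,0,0,0,-6.1,-9,4.5,1,0,0,0,-6.1,-9,4.5,1]
}}

```text
time: 33.95
tool_pos: [0.4995, -0.0013, 0.1557]
ee_rot: [3.141, -0.0, 1.829]
wrist_force: [0.5, -0.4, -1.9]
width: 0.0432
finger_force: 30.0
```

```bash
python3 - <<'E'
from h import *
plan((.4985,-.0015,.0867,1.829))
E
```

```text
t 33.95 F [ 0.5 -0.4 -1.9] w 0.0432 p [ 0.4995 -0.0013  0.1557] rot [ 3.141 -0.     1.829] q [-0.12 -0.01  1.57  0.    1.58 -0.38]
[0.0, -0.0, 0.0] [0.01, -0.11, 6.9] rows 1.4
```

Call:
{"method": "move_arm", "body": {
  "deltas": [0,0,0,0,-0.1,2,1,0,0,0,0,-0.1,4,1,0,0,0,0,-0.1,5.5,1,0,0,0,0,-0.1,6.2,1,0,0,0,0,-0.1,6.2,1,0,0,0,0,-0.1,6.2,1,0,0,0,0,-0.1,6.2,1]
}}

```text
time: 34.65
tool_pos: [0.499, -0.0021, 0.0951]
ee_rot: [3.139, 0.001, 1.829]
wrist_force: [-0.3, 0.4, -1.5]
width: 0.0435
finger_force: 30.0
```

```bash
python3 - <<'E'
from h import *
plan((.4985,-.0015,.0867,1.829))
E
```

```text
t 34.65 F [-0.3  0.4 -1.5] w 0.0435 p [ 0.499  -0.0021  0.0951] rot [3.139e+00 1.000e-03 1.829e+00] q [-0.12  0.02  1.66 -0.    1.46 -0.38]
[0.002, 0.001, 0.0] [0.07, -0.03, 0.84] rows 0.2
```

Call:
{"method": "move_arm", "body": {
  "deltas": [0,0,0,0.05,-0.03,0.4,1,0,0,0,0.05,-0.03,0.65,1,0,0,0,0.05,-0.03,0.75,1,0,0,0,0.05,-0.03,0.8,1,0,0,0,0.05,-0.03,0.8,1,0,0,0,0.05,-0.03,0.8,1]
}}

```text
time: 35.25
tool_pos: [0.4976, -0.0018, 0.0866]
ee_rot: [3.141, 0.0, 1.829]
wrist_force: [-2.8, -0.1, 6.1]
width: 0.0435
finger_force: 30.0
```

Call:
{"method": "move_arm", "body": {
  "deltas": [0,0,0,0,0,0.05,1,0,0,0,0,0,0.05,1]
}}

```text
time: 35.45
tool_pos: [0.4976, -0.0018, 0.0866]
ee_rot: [3.141, 0.0, 1.829]
wrist_force: [-3.5, 0.8, 7.4]
width: 0.0432
finger_force: 30.0
```

Call:
{"method": "move_arm", "body": {
  "deltas": [0,0,0,0,0,-0.07,1,0,0,0,0,0,-0.07,1,0,0,0,0,0,-0.07,-1,0,0,0,0,0,-0.07,-1,0,0,0,0,0,-0.07,-1,0,0,0,0,0,-0.07,-1,0,0,0,0,0,-0.07,-1,0,0,0,0,0,-0.07,-1]
}}

```text
time: 36.25
tool_pos: [0.4976, -0.0018, 0.0858]
ee_rot: [-3.142, 0.0, 1.829]
wrist_force: [0.5, -0.4, 0.4]
width: 0.0877
finger_force: 0.0
```

Call:
{"method": "move_arm", "body": {
  "deltas": [0,0,0,0,0,-0.5,-1,0,0,0,0,0,-2,-1,0,0,0,0,0,-4,-1,0,0,0,0,0,-7,-1,0,0,0,0,0,-11,-1,0,0,0,0,0,-15,-1,0,0,0,0,0,-16,-1,0,0,0,0,0,-16,-1]
}}

```text
time: 37.05
tool_pos: [0.4987, -0.0019, 0.2485]
ee_rot: [3.137, 0.002, 1.829]
wrist_force: [1.0, 0.1, -0.5]
width: 0.094
finger_force: 0.0
```

```bash
python3 - <<'E'
from h import *
plan((.33,.1,.26,1.829))
E
```

```text
t 37.05 F [ 1.   0.1 -0.5] w 0.094 p [ 0.4987 -0.0019  0.2485] rot [3.137e+00 2.000e-03 1.829e+00] q [-0.12 -0.04  1.41 -0.    1.76 -0.38]
[0.005, 0.002, -0.0] [14.15, -13.71, -1.25] rows 3.9
```

Call:
{"method": "move_arm", "body": {
  "deltas": [0,0,0,-26,-19,-3,-1,0,0,0,-26,-19,-3,-1,0,0,0,-26,-19,-3,-1,0,0,0,-26,-19,-3,-1,0,0,0,-26,-19,-3,-1,0,0,0,-26,-19,-3,-1,0,0,0,-26,-19,-3,-1,0,0,0,-26,-19,-3,-1]
}}

```text
time: 37.85
tool_pos: [0.3783, -0.3037, 0.2731]
ee_rot: [-3.139, -0.004, 1.823]
wrist_force: [-0.6, -0.4, 0.1]
width: 0.0939
finger_force: 0.0
```

```bash
python3 - <<'E'
from h import *
s=snap('top');P=cloud(s)
print('black',rect(P,(220,185,275,265),.086,.105));print('red',rect(P,(285,185,345,255),.084,.100))
print('bit',rect(P,(265,185,300,250),.11,.16),rect(P,(265,185,300,250),.14,.16))
a=cv2.resize(s['image'][140:280,200:400,::-1],(400,280),interpolation=cv2.INTER_CUBIC)
s=snap('side');b=cv2.resize(s['image'][170:310,200:400,::-1],(400,280),interpolation=cv2.INTER_CUBIC)
cv2.imwrite('pics/fin.png',np.hstack([a,b]))
E
```

```text
black (774, [478.9, 70.0, 150.9, 47.7, 14.8], 'med', [477.4, 69.7, 94.7])
red (469, [512.5, -50.2, 98.9, 91.1, 14.6], 'med', [517.6, -72.0, 90.6])
bit (177, [497.2, -2.4, 42.5, 41.4, 1.0], 'med', [495.4, -1.2, 121.1]) (21, [497.3, -0.7, 12.0, 11.8, 39.9], 'med', [496.9, -1.3, 149.4])
```

View pics/fin.png

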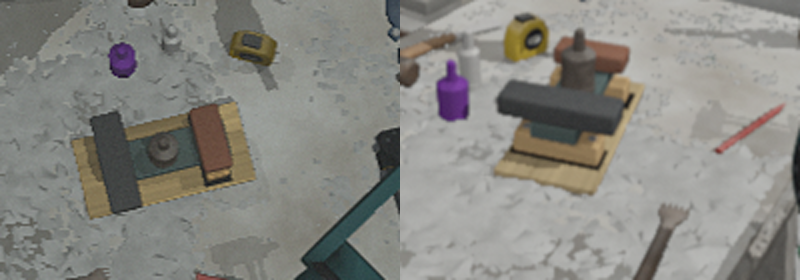

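The left half (top view) shows both stones square over the bearers, black at (117,160) and red at (210,143). The wide bit stands upright in the middle of the strip (163,150), and the slim bit and tape are untouched. The gripper is clear of everything.

```bash
python3 -c "
from bench import robot
print(robot.close_job())"
```

```text
the job is handed in; nothing more can be done
None
```

The job is handed in at about 38 s: the loose bearer, strip, black and red stones and wide bit were placed in the order asked, each within about 2 mm of its target by the camera, and the slim bit and tape were left alone.

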